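# Put the forceps away in the push-to-open drawer

## Robot

A 6-joint arm with a two-finger parallel gripper is mounted at the origin on a cart in front of the work surface, level with it; the furniture and walls round the work are solid. World frame = base frame: x ahead of the robot, y to its left, z up, the work surface at z = 0. Lengths are in m, angles in rad, forces in N, time in s.
With the tool pointing down it reaches from about 0.35 to 0.85 m from the base axis. Payload 8.1 kg.
Tool frame: the origin (TCP) lies at the very end of the fingers, on their centre line; the grasp point (between the pads) lies 19 mm behind it (robot.grip_depth is the distance from the TCP to the grasp point, in m); z points along the fingers, y is the line along which they close (so a half turn about z gives the same grasp; the last joint's range is limited). The gripper opens to 93 mm and grips with 3 to 60 N. Pads are 15 mm wide; open, the fingers measure 128 mm over their backs; the gripper's body (75 mm by 188 mm) begins 65 mm behind the grasp point.
Start: joints at [1.08, 0.13, 1.488, -0, 1.523, -0.085], TCP at [0.237, 0.551, 0.219] pointing down, gripper open.
Joint ranges: [-2.96, 2.96], [-0.89, 2.26], [0.02, 2.5], [-1.34, 4.48], [0, 2.73], [-2.66, 2.66]. Speed limits (rad/s): [2.39, 2.39, 2.79, 3.14, 3.14, 3.14].

## Interface

Orientations are given as a rotation vector (axis times angle).
In Python, from plant import robot gives the robot as it stands. The module is installed in compiled form; this text tells all that it offers.
- The arm moves only by the shell command python3 -m jog 'ROWS' [FORCE]. ROWS is JSON, a list that holds one entry, the list of rows, each a list of 7 numbers: the turn, a rotation vector about the tool's x, y, z in degrees, then the shift along the tool's x, y, z in cm, then the finger opening in cm, from 0 to 9.3. A call has 1 to 5 rows; each row shifts and turns the commanded pose from where the row before left it, along the tool's axes as they then stand; what a row does not reach is not made up. A row lasts 1/12 s, in which the tool goes at most 41.7 mm and 7.16 degrees, less where a joint would pass 70% of its speed; a pose out of reach is approached as far as the arm can. A call is refused whole if a number of a shift passes 4.17 or a number of a turn 7.16, either way. A call with a gripper value outside its range is refused whole. The fingers move at their own pace and stop on an object; FORCE is the grip in N (left out, the last holds). Time passes only in rows, so rows that do not move let the fingers close. It gives the time, the measured TCP pose, the force and the opening at its end, in the units of the state.
- robot.read_state(): the state, without advancing time (a new reading comes with each control period).
- robot.read_camera(name): name is "side" or "top" or "wrist"; returns a dict with "img" (420x560x3 uint8, red, green, blue), "fx", "fy", "cx", "cy" (pixels), "k1" (the pictures are not rectified: a ray, as slopes to the right and down, at radius r is drawn at 1 + k1 r^2 times it, then the intrinsics apply), "extrinsics" (4x4, takes a point from camera to world coordinates). Camera axes: x right, y up, looking along -z (the intrinsics and any distortion apply to the point x, -y, -z); pixel columns grow to the right and rows downward; lengths in m; the calibration is good to about 2 mm. A picture is of the moment at which its call begins. There is no depth.
- robot.close_job(): hands the job in, once; it reports no verdict.
Trained networks look in a picture, given as the dict that the camera call returned (one of the last four; its "shot" number tells which), for a name from the list of things; names that differ only in an ending like _2 or _b are one class to them, and where a whole thing is asked for, a point or a joint stands for the part that bears it (a point fixed in the world has none). Each returns a list of dicts, best first, with "confidence" (0 to 1); they miss things now and then, are a little off and sometimes report something else, mostly with a low value. They report only what shows in the picture. A call takes as long as a camera call.
- robot.masks_of(picture, label): "pixels" (420x560 bool, what is visible of it) and "point" ([column, row] in pixels, amid what is visible of it).
- robot.pinpoint(picture, label): "point" ([column, row] in pixels: a listed point, or the origin of a listed thing).
The state is a dict: "t": time; "q": joint angles; "dq": joint speeds; "joint_torque": joint torques, N m; "tool_pos": TCP position; "orientation": TCP orientation; "force": force on the tool from outside, world axes, zero at the start; "wrist_torque": the same for the moment, N m; "opening": finger opening in m.
Only numpy, scipy, OpenCV 4.12 (cv2) and the standard library are available. Lean on these libraries where they do the work, as an engineer would, in place of code of your own. Each camera call takes 0.05 s, during which the arm holds its last target. There are 200 camera calls.

## Task

Put the steel forceps away in the wide one of the two push-to-open drawer units: push its shut front in so that it springs ajar, draw it out, lay the forceps inside and push the drawer home until it stays latched. The narrow drawer has been left standing ajar: push that one home until it stays latched as well. Leave the thermometer, the needle carton, the spray bottle and the pouch on the narrow unit where they are.

Things in the scene. Friction and masses are not known exactly. Their poses are not given: they have to be found in the camera images.
- wide_unit: White plastic drawer unit with one wide grey-fronted drawer, fixed to the desk: 190 deep, 180 wide, 75 high (mm). Origin on the desk at z = 0; own +x points into the unit (away from the drawer front), +y to its left seen from the front. The open face of the housing lies at own x = -90, the back at +100; the housing's top is flat at z = 75.
- wide_drawer (a joint): Metres the wide drawer stands out: 0 latched shut (front 10 mm proud of the housing), -0.010 pushed in to its stop, about 0.06 sprung ajar, 0.15 drawn out to its stop. When latched, pushing it in to the stop (about 5 N) and letting go makes a spring throw it out to about 0.06; each push to the stop and letting go changes latched to ajar or back.
- wide_front (a point): Centre of the outer face of the wide drawer's front; moves with the drawer. The front is a panel 160 wide, 10 thick (mm), from z = 14 to z = 66 mm, with the centre at z = 40; axes parallel to the unit's, outward is -x. It can be hooked or pinched from above by its top edge, reaching into the drawer behind it.
- wide_inside (a point): Centre of the wide drawer's inner floor (z = 20 mm); moves with the drawer; axes as the unit's. Inside it is 162 long (own x, -81 to +81), 146 wide (own y); side walls 4 thick, tops at z = 55 mm. Only the part in front of the housing's face is open from above: 150 mm of it when fully out.
- narrow_unit: White plastic drawer unit like the wide one but narrow: 190 deep, 120 wide, 75 high (mm), fixed to the desk; same origin and axes. A flat paper pouch lies on its top. Which unit stands left and which right changes.
- narrow_drawer (a joint): Metres the narrow drawer stands out; same values and touch latch. Starts unlatched, 0.065 to 0.10 out. To latch either drawer from ajar, push it in to the stop (3 N at 60 mm rising to 7 N near the end, more if fast) and let go: it comes back to 0 and stays. Beyond 0.06 both slide freely, under 1 N friction, and stay where left.
- narrow_front (a point): Centre of the outer face of the narrow drawer's front; moves with the drawer. Panel 100 wide, 10 thick (mm), from z = 14 to z = 66 mm, centre at z = 40; axes parallel to its unit's, outward is -x.
- forceps: Plain steel dressing forceps lying on the desk, two thin legs, 131 long (own y), 17 wide (own x, at mid-length), 9 high (mm), 24 to 45 g. Origin at the centre of its underside. Grasp across the legs at mid-length. Lies on the left or right of the units; do not confuse it with the thermometer.
- thermometer: White plastic digital thermometer lying on the desk on the other side, 127 long (own y), 18 wide, 10 high (mm), origin at the centre of its underside. To be left alone.
- needle_carton: Orange and white cardboard carton standing on the desk, 70 x 100 x 109 high (mm), origin at the centre of its underside. To be left alone.
- spray_bottle: Tall spray bottle standing on the desk, 88 across, 304 high (mm), origin at the centre of its underside. To be left alone.
- pouch_c: Paper peel pouch 118 x 63 x 9 mm lying on top of the narrow unit, origin at the centre of its underside. To be left alone.

How it is judged:
On the way, in this order (a step that is already met when the one before it is completed fails the run):
1. the wide drawer has sprung ajar (value of joint wide_drawer above 0.045 m), for 0.1 s.
2. the forceps lie in the wide drawer (x of forceps in the frame of wide_inside between -0.081 and 0.081 m and y of forceps in the frame of wide_inside between -0.073 and 0.073 m and z of forceps in the frame of wide_inside below 0.02 m and contact force between forceps and the fingers below 0.01 N), for 0.2 s.
At the end, for the whole second after the job is handed in: Both drawers are latched shut (within 4 mm of 0) and stay so, and the forceps lie at rest inside the wide drawer, not more than 20 mm above its floor (value of joint wide_drawer between -0.004 and 0.004 m and value of joint narrow_drawer between -0.004 and 0.004 m and x of forceps in the frame of wide_inside between -0.081 and 0.081 m and y of forceps in the frame of wide_inside between -0.073 and 0.073 m and z of forceps in the frame of wide_inside below 0.02 m and linear speed of forceps below 0.02 m/s); the robot touches nothing.
It fails at once if the thermometer, the needle carton, the spray bottle or the pouch on the narrow unit is moved by more than 30 mm (distance of any of thermometer, needle_carton, spray_bottle, pouch_c from where it was at the start of the episode above 0.03 m).
It also fails if it takes over 72 s, if anything falls off the work surface, if the arm or the gripper's body presses on something with over 40 N, if the wrist force passes 120 N, or if a joint passes its speed limit or range.

## Working session

There is one attempt and no reset: what is moved stays moved. The work goes in short steps, Python scripts to look and compute and a shell command to move; the robot and the scene stay as the last step left them, time stands still between calls to the robot, and variables do not carry over. Pictures are saved under pics/ and viewed, on a budget of 10 in all, crops included, one or two more only if the job needs it, and the job is handed in when it is done.

```bash
mkdir -p pics
cat > h.py <<'E'
import numpy as np, cv2
from scipy.spatial.transform import Rotation as R
from plant import robot
def ray(p,uv):
    K=np.array([[p["fx"],0,p["cx"]],[0,p["fy"],p["cy"]],[0,0,1.]])
    u=cv2.undistortPoints(np.array([[uv]],float),K,np.array([p["k1"],0,0,0,0.]))[0,0]
    E=np.array(p["extrinsics"]); return E[:3,3],E[:3,:3]@np.array([u[0],-u[1],-1.])
def onz(p,uv,z):
    o,d=ray(p,uv); return o+d*(z-o[2])/d[2]
def save(p,n): cv2.imwrite("pics/"+n,p["img"][:,:,::-1])
def tool(dw,s=None):
    s=s or robot.read_state(); return R.from_rotvec(s["orientation"]).inv().apply(dw)*100
E
python3 - <<'E'
from h import *
s=robot.read_state();print(s["tool_pos"],R.from_rotvec(s["orientation"]).as_matrix().round(3).tolist(),s["t"])
for c in("top","side"):
    p=robot.read_camera(c);save(p,c+"0.png");print(c,np.array(p["extrinsics"])[:3,3])
    for n,z in(("wide_front",.04),("narrow_front",.04),("wide_unit",0),("narrow_unit",0),("forceps",0),("thermometer",0),("needle_carton",0),("spray_bottle",0),("pouch_c",.075)):
        for d in robot.pinpoint(p,n)[:1]: print(n,round(d["confidence"],2),np.round(d["point"]),onz(p,d["point"],z).round(3))
    for d in robot.masks_of(p,"forceps")[:1]:
        ys,xs=np.nonzero(d["pixels"]);q=np.array([onz(p,(x,y),.005)[:2] for x,y in zip(xs,ys)])
        m=q.mean(0);w,v=np.linalg.eigh(np.cov((q-m).T));e=(q-m)@v[:,1];print("forceps",d["confidence"],m,(q.min(0)+q.max(0))/2,v[:,1],e.min(),e.max())
E
```

```text
[0.2365605  0.55079792 0.21760132] [[-0.919, 0.395, -0.001], [0.395, 0.919, -0.002], [0.0, -0.002, -1.0]] 0.0
top [0.39662015 0.01303826 1.27421209]
wide_front 0.62 [235. 217.] [0.599 0.163 0.04 ]
narrow_front 0.62 [335. 240.] [ 0.524 -0.159  0.04 ]
wide_unit 0.86 [241. 190.] [0.697 0.149 0.   ]
narrow_unit 0.86 [332. 183.] [ 0.723 -0.159  0.   ]
thermometer 0.44 [408. 254.] [ 0.481 -0.407  0.   ]
needle_carton 0.78 [186. 194.] [0.684 0.337 0.   ]
spray_bottle 0.88 [385. 196.] [ 0.68 -0.34  0.  ]
pouch_c 0.62 [335. 166.] [ 0.759 -0.161  0.075]
side [ 0.00737547 -1.14753124  0.7297518 ]
wide_front 0.9 [252. 196.] [0.605 0.175 0.04 ]
narrow_front 0.87 [282. 253.] [ 0.529 -0.157  0.04 ]
wide_unit 0.95 [284. 207.] [0.69  0.135 0.   ]
narrow_unit 0.86 [349. 249.] [ 0.722 -0.168  0.   ]
forceps 0.49 [179. 188.] [0.459 0.434 0.   ]
thermometer 0.54 [321. 326.] [ 0.492 -0.396  0.   ]
needle_carton 0.8 [254. 184.] [ 0.687  0.337 -0.   ]
spray_bottle 0.76 [379. 281.] [ 0.697 -0.326  0.   ]
pouch_c 0.58 [356. 219.] [ 0.749 -0.155  0.075]
forceps 0.31 [0.63371895 0.22047601] [0.6339718  0.22505445] [0.18853332 0.98206679] -0.1279616619616564 0.13707168004038509
```

View pics/top0.png

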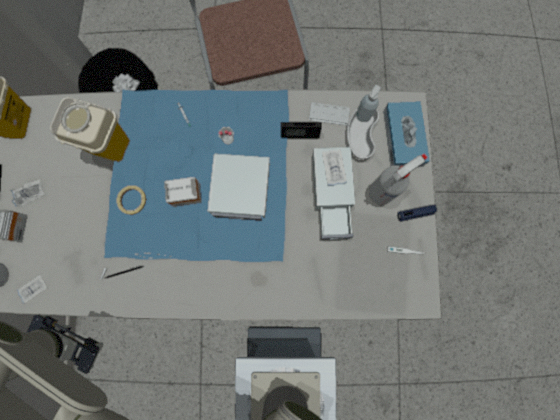

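View pics/side0.png

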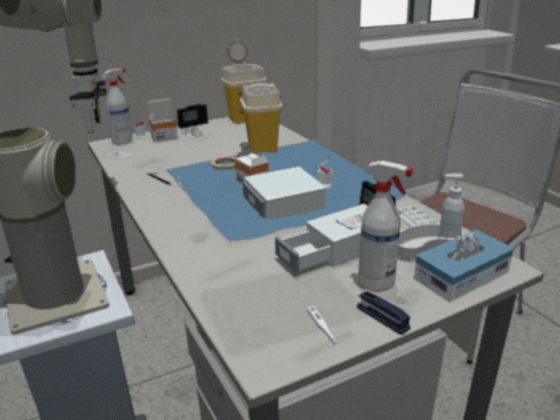

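Run:
```python
from h import *
p=robot.read_camera("top")
for n,z in(("wide_unit",.075),("narrow_unit",.075),("narrow_drawer",.066),("thermometer",.005),("spray_bottle",.1)):
    for d in robot.masks_of(p,n)[:1]:
        c=cv2.findContours(d["pixels"].astype(np.uint8),0,2)[0];c=max(c,key=cv2.contourArea)
        b=cv2.boxPoints(cv2.minAreaRect(c));q=np.array([onz(p,x,z)[:2] for x in b])
        print(n,d["confidence"],b.round().tolist(),q.round(3).tolist(),q.mean(0).round(3),np.degrees(np.arctan2(*(q[1]-q[0])[::-1])).round(1), np.linalg.norm(np.diff(q,axis=0),axis=1).round(3))
for n in("forceps",):
    print([(d["confidence"],d["point"]) for d in robot.masks_of(p,n)])
im=p["img"][150:290,90:290,::-1];cv2.imwrite("pics/crop.png",cv2.resize(im,(800,560),interpolation=3))
```

```text
wide_unit 0.87 [[207.0, 218.0], [212.0, 153.0], [270.0, 157.0], [265.0, 221.0]] [[0.59, 0.246], [0.804, 0.24], [0.79, 0.051], [0.578, 0.063]] [0.691 0.15 ] -1.6 [0.213 0.189 0.212]
narrow_unit 0.61 [[311.0, 148.0], [352.0, 147.0], [356.0, 238.0], [315.0, 239.0]] [[0.819, -0.085], [0.826, -0.218], [0.528, -0.22], [0.523, -0.092]] [ 0.674 -0.154] -87.3 [0.133 0.298 0.128]
narrow_drawer 0.79 [[320.0, 205.0], [350.0, 204.0], [351.0, 237.0], [322.0, 239.0]] [[0.632, -0.11], [0.638, -0.205], [0.53, -0.208], [0.524, -0.115]] [ 0.581 -0.159] -86.6 [0.095 0.108 0.093]
thermometer 0.65 [[387.0, 252.0], [387.0, 245.0], [421.0, 248.0], [421.0, 255.0]] [[0.489, -0.335], [0.51, -0.337], [0.5, -0.453], [0.478, -0.45]] [ 0.494 -0.394] -7.5 [0.022 0.116 0.022]
spray_bottle 0.94 [[363.0, 190.0], [412.0, 141.0], [434.0, 163.0], [385.0, 212.0]] [[0.675, -0.242], [0.838, -0.409], [0.767, -0.475], [0.607, -0.307]] [ 0.722 -0.359] -45.6 [0.234 0.097 0.232]
[]
```

View pics/crop.png

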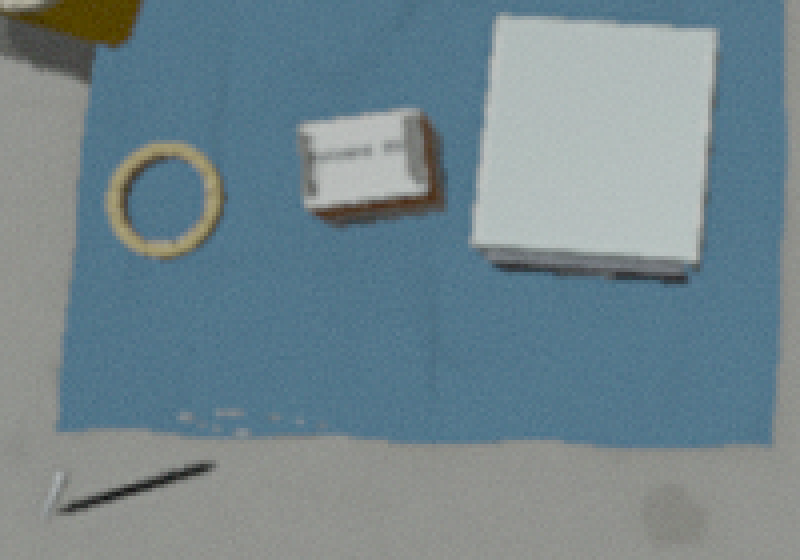

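Top view: the forceps show as faint specks at about (153,255), on the lower edge of the blue cloth. The wide unit is at (240,187), the narrow one with its drawer out at (335,190), and a black pen-like decoy at (125,271). I'll turn the tool so its y runs along the unit's x, then pass over the forceps for a closer look.

```bash
python3 -m jog '[[[0,0,7.1,0,0,0,4],[0,0,7.1,0,0,0,4],[0,0,7.1,0,0,0,4],[0,0,7.1,0,0,0,4],[0,0,7.1,0,0,0,4]]]' && python3 -m jog '[[[0,0,7.1,0,0,0,4],[0,0,7.1,0,0,0,4],[0,0,7.1,0,0,0,4],[0,0,7.1,0,0,0,4],[0,0,7.1,0,0,0,4]]]' && python3 -m jog '[[[0,0,0,-2.4,3,0,4],[0,0,0,-2.4,3,0,4],[0,0,0,-2.4,3,0,4],[0,0,0,-2.4,3,0,4],[0,0,0,0,0,0,4]]]'
python3 - <<'E'
from h import *
p=robot.read_camera("wrist");save(p,"w1.png");E=np.array(p["extrinsics"]);print(E.round(3).tolist())
for n,z in(("forceps",0),("wide_front",.04)):
    for d in robot.pinpoint(p,n)[:2]: print(n,round(d["confidence"],2),np.round(d["point"]),onz(p,d["point"],z).round(3))
    for d in robot.masks_of(p,n)[:1]:
        c=cv2.findContours(d["pixels"].astype(np.uint8),0,2)[0];c=max(c,key=cv2.contourArea)
        b=cv2.boxPoints(cv2.minAreaRect(c));q=np.array([onz(p,x,.005)[:2] for x in b]);print(d["confidence"],b.round().tolist(),q.round(3).tolist(),q.mean(0))
s=robot.read_state();print(s["tool_pos"],R.from_rotvec(s["orientation"]).as_matrix().round(3).tolist(),s["t"])
E
```

```text
t: 1.87
tool_pos: [0.2368, 0.5513, 0.2186]
orientation: [1.549, 2.733, -0.0]
force: [-0.4, -0.0, -0.0]
opening: 0.0644
t: 2.28
tool_pos: [0.2368, 0.5513, 0.2186]
orientation: [2.309, 2.13, -0.0]
force: [0.5, 0.2, 0.1]
opening: 0.0401
t: 2.7
tool_pos: [0.3539, 0.4425, 0.2187]
orientation: [2.305, 2.13, 0.001]
force: [-0.4, -0.0, 0.5]
opening: 0.0399
[[0.997, 0.076, 0.021, 0.361], [-0.079, 0.954, 0.289, 0.522], [0.002, -0.29, 0.957, 0.386], [0.0, 0.0, 0.0, 1.0]]
forceps 0.74 [378. 178.] [0.476 0.439 0.   ]
0.62 [[384.0, 181.0], [385.0, 154.0], [388.0, 154.0], [386.0, 181.0]] [[0.481, 0.436], [0.482, 0.469], [0.485, 0.469], [0.484, 0.436]] [0.48319671 0.45238931]
0.7 [[494.0, 387.0], [502.0, 353.0], [508.0, 354.0], [500.0, 389.0]] [[0.649, 0.106], [0.655, 0.168], [0.664, 0.164], [0.659, 0.103]] [0.65667119 0.13518537]
[0.34854423 0.4474512  0.21863823] [[0.073, 0.997, -0.0], [0.997, -0.073, 0.0], [0.0, -0.0, -1.0]] 2.95
```

View pics/w1.png

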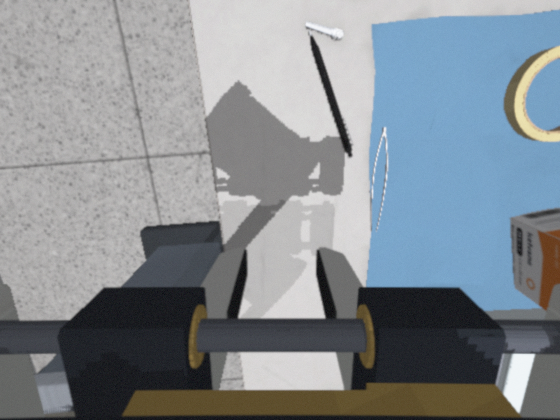

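```bash
python3 -m jog '[[[0,0,0,-3.07,2.23,0,0],[0,0,0,-3.07,2.23,0,0],[0,0,0,-3.07,2.23,0,0],[0,0,0,-3.07,2.23,0,0],[0,0,0,-3.07,2.23,0,0]]]' && python3 -m jog '[[[0,0,0,-3.07,2.23,0,0],[0,0,0,-3.07,2.23,0,0],[0,0,0,-3.07,2.23,0,0],[0,0,0,-3.07,2.23,0,0],[0,0,0,0,0,3,0]]]' && python3 -m jog '[[[0,0,0,0,0,3.9,0],[0,0,0,0,0,3.9,0],[0,0,0,0,0,3.9,0],[0,0,0,0,0,3.6,0],[0,0,0,0,0,0,0]]]'
python3 - <<'E'
from h import *
s=robot.read_state();print(s["tool_pos"],s["t"])
p=robot.read_camera("wrist");save(p,"w2.png")
for n,z in(("wide_front",.04),("wide_unit",0)):
    for d in robot.pinpoint(p,n)[:2]: print(n,round(d["confidence"],2),np.round(d["point"]),onz(p,d["point"],z).round(3))
p=robot.read_camera("top");save(p,"t2.png")
for n,z in(("wide_front",.04),("wide_unit",0),("forceps",0)):
    for d in robot.pinpoint(p,n)[:2]: print(n,round(d["confidence"],2),np.round(d["point"]),onz(p,d["point"],z).round(3))
E
```

```text
t: 3.37
tool_pos: [0.449, 0.2854, 0.2187]
orientation: [-2.299, -2.141, -0.0]
force: [-0.1, 0.4, -0.2]
opening: 0.0111
t: 3.78
tool_pos: [0.5353, 0.153, 0.1949]
orientation: [2.299, 2.129, 0.014]
force: [1.6, 0.6, 1.1]
opening: 0.0006
t: 4.2
tool_pos: [0.5222, 0.1564, 0.0273]
orientation: [-2.295, -2.135, 0.018]
force: [-2.0, 0.9, -1.5]
opening: 0.0004
[0.52224025 0.15636749 0.02727435] 4.2
wide_front 0.91 [418. 260.] [0.596 0.158 0.04 ]
wide_unit 0.6 [239. 192.] [0.692 0.157 0.   ]
wide_unit 0.54 [383. 192.] [ 0.692 -0.331  0.   ]
```

View pics/w2.png

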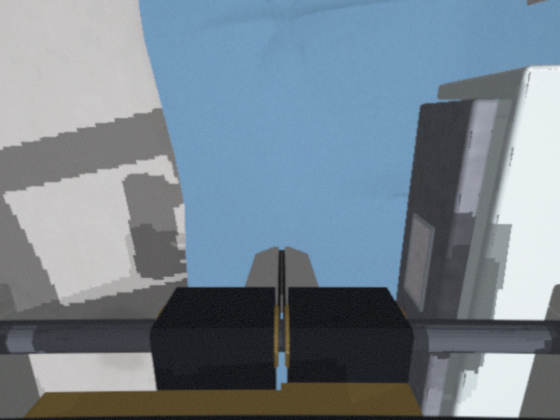

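The panel faces the closed fingers, with its front face at x≈0.596. Now I push it to the stop.

```bash
python3 -m jog '[[[0,0,0,0,2.5,-0.8,0],[0,0,0,0,2.3,0,0],[0,0,0,0,0.4,0,0],[0,0,0,0,0.4,0,0],[0,0,0,0,0.3,0,0]]]' && python3 -m jog '[[[0,0,0,0,0.3,0,0],[0,0,0,0,0.3,0,0],[0,0,0,0,0,0,0]]]'
```

```text
t: 4.97
tool_pos: [0.5875, 0.1521, 0.0445]
orientation: [-2.302, -2.137, 0.0]
force: [-4.9, 0.4, 5.3]
opening: 0.0005
t: 5.22
tool_pos: [0.59, 0.1519, 0.0442]
orientation: [-2.298, -2.135, 0.009]
force: [-21.6, 0.1, 18.0]
opening: 0.0008
```

```bash
python3 -m jog '[[[0,0,0,0,-2.5,0,0],[0,0,0,0,-4,0,0],[0,0,0,0,-4,0,0],[0,0,0,0,0,-4,0],[0,0,0,0,0,-4,4]]]' && python3 -m jog '[[[0,0,0,0,0,-2,4],[0,0,0,0,0,0,4]]]'
python3 - <<'E'
from h import *
s=robot.read_state();print(s["tool_pos"],s["orientation"],s["t"])
for c in ("wrist","side"):
  p=robot.read_camera(c);save(p,c+"3.png")
  for n,z in(("wide_front",.04),("wide_inside",.02),("narrow_front",.04),("forceps",0)):
    for d in robot.pinpoint(p,n)[:1]: print(c,n,round(d["confidence"],2),np.round(d["point"]),onz(p,d["point"],z).round(3))
E
```

```text
t: 5.63
tool_pos: [0.4772, 0.1575, 0.1151]
orientation: [-2.293, -2.132, 0.027]
force: [2.7, 0.8, 1.2]
opening: 0.0035
t: 5.8
tool_pos: [0.4918, 0.1601, 0.1502]
orientation: [2.298, 2.134, 0.014]
force: [0.8, -0.1, 1.2]
opening: 0.0162
[0.49179415 0.16012736 0.1501801 ] [2.29803544 2.13442397 0.01376891] 5.8
wrist wide_front 0.77 [327. 204.] [0.535 0.161 0.04 ]
wrist wide_inside 0.91 [420. 199.] [0.63  0.153 0.02 ]
side wide_front 0.77 [232. 203.] [0.535 0.163 0.04 ]
side wide_inside 0.78 [263. 204.] [0.626 0.145 0.02 ]
side narrow_front 0.87 [281. 256.] [ 0.522 -0.166  0.04 ]
side forceps 0.41 [180. 187.] [0.463 0.437 0.   ]
```

View pics/wrist3.png

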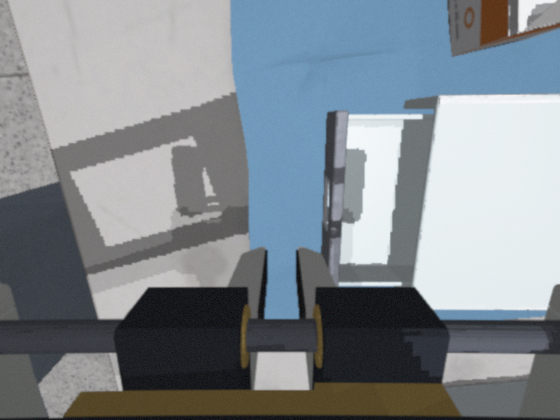

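Drawer is ajar: the front edge is at column ~330, about x=0.535. Next I straddle the panel, pinch it and draw it out.

```bash
python3 -m jog '[[[0,0,0,0,2.4,0,4],[0,0,0,0,2.4,0,4],[0,0,0,0,0,0,4]]]' && python3 -m jog '[[[0,0,0,0,0,3.5,4],[0,0,0,0,0,3.5,4],[0,0,0,0,0,3.2,4],[0,0,0,0,0,0,4]]]' && python3 -m jog '[[[0,0,0,0,0,0,0.5],[0,0,0,0,0,0,0.5],[0,0,0,0,0,0,0.5],[0,0,0,0,0,0,0.5]]]' 10
```

```text
t: 6.55
tool_pos: [0.5396, 0.155, 0.143]
orientation: [2.303, 2.136, 0.001]
force: [1.1, 1.0, 0.5]
opening: 0.0401
t: 6.88
tool_pos: [0.5309, 0.1545, 0.034]
orientation: [-2.298, -2.133, 0.017]
force: [-0.9, -0.2, -1.0]
opening: 0.0401
t: 7.22
tool_pos: [0.5391, 0.1561, 0.0445]
orientation: [2.3, 2.136, 0.006]
force: [-0.1, -0.3, 0.7]
opening: 0.0179
```

```bash
python3 -m jog '[[[0,0,0,0,0,0,0.5],[0,0,0,0,0,0,0.5]]]' 10 && python3 -m jog '[[[0,0,0,0,-2,0,0.5],[0,0,0,0,-2,0,0.5],[0,0,0,0,-2,0,0.5],[0,0,0,0,-1.5,0,0.5],[0,0,0,0,-1,0,0.5]]]' && python3 -m jog '[[[0,0,0,0,-0.4,0,0.5],[0,0,0,0,0,0,3.5],[0,0,0,0,0,0,3.5],[0,0,0,0,0,0,3.5],[0,0,0,0,0,0,3.5]]]' && python3 -m jog '[[[0,0,0,0,0,-4,3.5],[0,0,0,0,0,-4,3.5],[0,0,0,0,0,-4,3.5],[0,0,0,0,0,-3,3.5],[0,0,0,0,0,0,3.5]]]'
python3 - <<'E'
from h import *
s=robot.read_state();print(s["tool_pos"],s["orientation"],s["t"])
for c in ("wrist","side","top"):
  p=robot.read_camera(c);save(p,c+"4.png")
  for n,z in(("wide_front",.04),("wide_inside",.02),("narrow_front",.04),("forceps",0)):
    for d in robot.pinpoint(p,n)[:1]: print(c,n,round(d["confidence"],2),np.round(d["point"]),onz(p,d["point"],z).round(3))
E
```

```text
t: 7.38
tool_pos: [0.5384, 0.1559, 0.0436]
orientation: [2.301, 2.136, 0.004]
force: [-1.0, 0.2, 6.8]
opening: 0.01
t: 7.8
tool_pos: [0.4532, 0.1621, 0.0438]
orientation: [2.3, 2.136, 0.005]
force: [1.3, -1.2, 6.2]
opening: 0.0101
t: 8.22
tool_pos: [0.4482, 0.1623, 0.0417]
orientation: [-2.302, -2.137, 0.0]
force: [-1.4, 0.3, -0.3]
opening: 0.0319
t: 8.63
tool_pos: [0.4521, 0.1632, 0.1995]
orientation: [2.298, 2.134, 0.015]
force: [0.2, 0.0, 1.2]
opening: 0.0347
[0.45209375 0.16322483 0.19947992] [2.29837184 2.13387325 0.0153721 ] 8.6333
wrist wide_inside 0.57 [355. 186.] [0.538 0.162 0.02 ]
wrist forceps 0.3 [482. 390.] [ 0.724 -0.162  0.   ]
side wide_front 0.85 [200. 208.] [0.442 0.176 0.04 ]
side wide_inside 0.93 [232. 211.] [0.529 0.152 0.02 ]
side narrow_front 0.77 [283. 254.] [ 0.529 -0.159  0.04 ]
side forceps 0.38 [181. 187.] [ 0.468  0.439 -0.   ]
top wide_front 0.67 [232. 265.] [0.443 0.168 0.04 ]
top wide_inside 0.61 [235. 235.] [0.543 0.163 0.02 ]
top narrow_front 0.64 [336. 238.] [ 0.532 -0.163  0.04 ]
```

```bash
python3 -m jog '[[[0,0,0,3.7,0,0,4],[0,0,0,3.7,0,0,4],[0,0,0,3.7,0,0,4],[0,0,0,3.7,0,0,4],[0,0,0,3.7,0,0,4]]]' && python3 -m jog '[[[0,0,0,3.5,0.2,2,4],[0,0,0,3.5,0.2,2,4],[0,0,0,0,0,2,4],[0,0,0,0,0,0,4],[0,0,0,0,0,0,4]]]'
python3 - <<'E'
from h import *
s=robot.read_state();print(s["tool_pos"],R.from_rotvec(s["orientation"]).as_matrix()[:,1],s["t"])
p=robot.read_camera("wrist");save(p,"w5.png")
for d in robot.pinpoint(p,"forceps")[:1]: print(round(d["confidence"],2),np.round(d["point"]),onz(p,d["point"],0).round(4))
for d in robot.masks_of(p,"forceps")[:1]:
    ys,xs=np.nonzero(d["pixels"]);q=np.array([onz(p,(x,y),.005)[:2] for x,y in zip(xs,ys)])
    print(d["confidence"],xs.min(),xs.max(),ys.min(),ys.max(),q[ys.argmin()],q[ys.argmax()],q.mean(0),cv2.fitLine(q.astype(np.float32),2,0,.01,.01).ravel())
E
```

```text
t: 9.8
tool_pos: [0.4619, 0.3486, 0.1917]
orientation: [2.303, 2.137, 0.001]
force: [0.5, -0.7, 0.5]
opening: 0.0395
t: 10.22
tool_pos: [0.47, 0.4154, 0.1299]
orientation: [-2.301, -2.138, 0.007]
force: [0.0, 0.1, -0.2]
opening: 0.0401
[0.46998552 0.41543118 0.1299129 ] [ 0.99729561 -0.07343753 -0.00289907] 10.2167
0.85 [284. 182.] [0.4744 0.4346 0.    ]
0.6 276 294 109 197 [0.47882512 0.50111969] [0.48077643 0.42051598] [0.47982244 0.45964768] [ 0.04460995 -0.9990045   0.47982243  0.4596477 ]
```

View pics/w5.png

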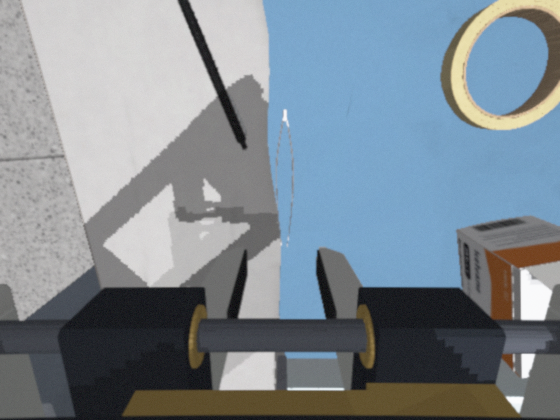

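```bash
python3 -m jog '[[[0,0,0,1,0.2,4,3],[0,0,0,1,0.2,4,3],[0,0,0,0,0,3.2,3],[0,0,0,0,0,0,3],[0,0,0,0,0,0,3]]]' && python3 -m jog '[[[0,0,0,0,0,0,3],[0,0,0,0,0,0,3],[0,0,0,0,0,0,3]]]'
python3 -c "
from h import *
s=robot.read_state();print(s['tool_pos'])"
```

```text
t: 10.78
tool_pos: [0.4761, 0.4345, 0.0195]
orientation: [-2.303, -2.136, 0.004]
force: [0.8, -0.3, 1.1]
opening: 0.0302
t: 11.03
tool_pos: [0.4788, 0.4372, 0.0235]
orientation: [2.302, 2.137, 0.009]
force: [0.2, -0.8, -0.4]
opening: 0.0296
[0.47881144 0.43717369 0.02348764]
```

```bash
python3 -m jog '[[[0,0,0,0,0,0.8,3],[0,0,0,0,0,0.8,3],[0,0,0,0,0,0,3],[0,0,0,0,0,0,3],[0,0,0,0,0,0,3]]]' && python3 -m jog '[[[0,0,0,0,0,0,3],[0,0,0,0,0,0,3],[0,0,0,0,0,0,3]]]'
```

```text
t: 11.45
tool_pos: [0.4763, 0.4357, 0.0031]
orientation: [-2.302, -2.138, 0.002]
force: [-1.1, -0.6, -1.3]
opening: 0.0299
t: 11.7
tool_pos: [0.4768, 0.436, 0.0039]
orientation: [2.302, 2.138, 0.001]
force: [0.3, 0.6, -0.0]
opening: 0.0301
```

```bash
python3 -m jog '[[[0,0,0,0,0,0,0],[0,0,0,0,0,0,0],[0,0,0,0,0,0,0],[0,0,0,0,0,0,0],[0,0,0,0,0,0,0]]]' 12 && python3 -m jog '[[[0,0,0,0,0,-2,0],[0,0,0,0,0,-4,0],[0,0,0,0,0,-4,0],[0,0,0,0,0,-3,0],[0,0,0,0,0,0,0]]]'
python3 - <<'E'
from h import *
p=robot.read_camera("wrist");save(p,"w6.png")
E
```

```text
t: 12.12
tool_pos: [0.4766, 0.436, 0.0037]
orientation: [-2.302, -2.138, -0.0]
force: [-0.1, 0.1, 1.0]
opening: 0.0165
t: 12.53
tool_pos: [0.4804, 0.4389, 0.143]
orientation: [2.301, 2.137, 0.02]
force: [1.4, 1.0, 0.1]
opening: 0.0163
```

View pics/w6.png

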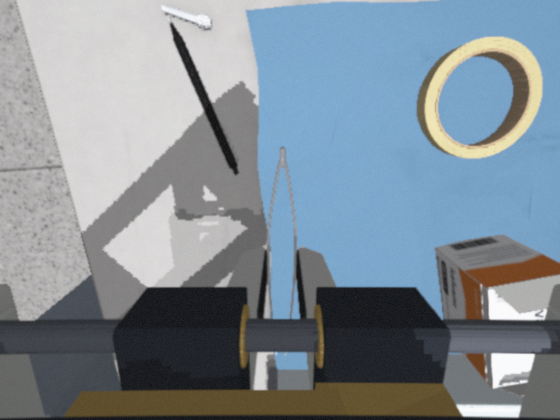

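```bash
python3 -m jog '[[[0,0,0,-3.43,0.88,0,0],[0,0,0,-3.43,0.88,0,0],[0,0,0,-3.43,0.88,0,0],[0,0,0,-3.43,0.88,0,0],[0,0,0,-3.43,0.88,0,0]]]' && python3 -m jog '[[[0,0,0,-3.43,0.88,0,0],[0,0,0,-3.43,0.88,0,0],[0,0,0,-3.43,0.88,0,0],[0,0,7,0,0,0,0],[0,0,7,0,0,0,0]]]' && python3 -m jog '[[[0,0,7,0,0,0,0],[0,0,7,0,0,0,0],[0,0,7,0,0,0,0],[0,0,7,0,0,0,0],[0,0,0,0,0,0,0]]]' && python3 -m jog '[[[0,0,0,0,0,0,0],[0,0,0,0,0,0,0]]]'
python3 - <<'E'
from h import *
s=robot.read_state();print(tool(np.array([.530,.159,.03])-s["tool_pos"],s))
p=robot.read_camera("wrist");save(p,"w7.png")
for d in robot.pinpoint(p,"wide_inside")[:1]: print(round(d["confidence"],2),np.round(d["point"]),onz(p,d["point"],0.02).round(4))
E
```

```text
t: 13.0
tool_pos: [0.5068, 0.2597, 0.1318]
orientation: [-2.301, -2.138, 0.004]
force: [1.0, 0.0, -1.1]
opening: 0.0162
t: 13.42
tool_pos: [0.526, 0.1545, 0.132]
orientation: [-2.553, -1.83, 0.004]
force: [-0.6, 0.9, -0.3]
opening: 0.0166
t: 13.83
tool_pos: [0.5256, 0.1567, 0.132]
orientation: [-2.919, -1.161, 0.004]
force: [0.3, -0.1, -0.6]
opening: 0.0163
t: 14.0
tool_pos: [0.526, 0.1569, 0.1328]
orientation: [-2.913, -1.177, 0.002]
force: [-0.2, -0.2, -0.5]
opening: 0.0165
[ 0.44324424  0.1379915  10.2760023 ]
0.88 [287. 196.] [0.5378 0.1598 0.02  ]
```

View pics/w7.png

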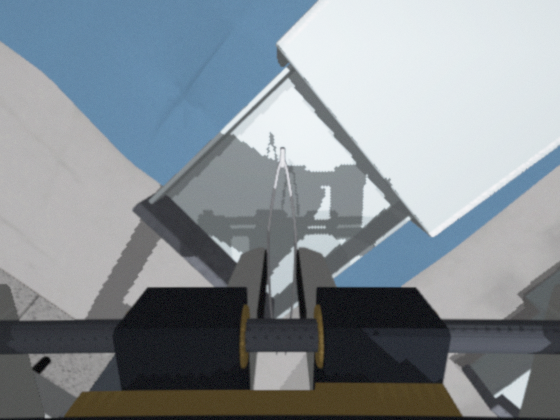

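The forceps sit diagonally over the open drawer and clear of all its walls, so I lower them in.

```bash
python3 -m jog '[[[0,0,0,0.4,0.1,3,0],[0,0,0,0,0,3,0],[0,0,0,0,0,2.5,0],[0,0,0,0,0,1.2,0],[0,0,0,0,0,0.4,0]]]' && python3 -m jog '[[[0,0,0,0,0,0,0],[0,0,0,0,0,0,0],[0,0,0,0,0,0,0],[0,0,0,0,0,0,0],[0,0,0,0,0,0,0]]]'
```

```text
t: 14.52
tool_pos: [0.5278, 0.1587, 0.0298]
orientation: [-2.914, -1.172, 0.008]
force: [-0.3, -0.2, -0.8]
opening: 0.0166
t: 14.93
tool_pos: [0.5312, 0.1593, 0.0341]
orientation: [2.915, 1.171, 0.004]
force: [-0.1, 0.3, 0.1]
opening: 0.0163
```

```bash
python3 -m jog '[[[0,0,0,0,0,0.4,0],[0,0,0,0,0,0.2,0],[0,0,0,0,0,0,0],[0,0,0,0,0,0,0],[0,0,0,0,0,0,0]]]' && python3 -m jog '[[[0,0,0,0,0,0,2.6],[0,0,0,0,0,0,2.6],[0,0,0,0,0,0,2.6],[0,0,0,0,0,0,2.6],[0,0,0,0,0,0,2.6]]]' && python3 -m jog '[[[0,0,0,0,0,-1,2.6],[0,0,0,0,0,-3,2.6],[0,0,0,0,0,-4,2.6],[0,0,0,0,0,-4,2.6],[0,0,0,0,0,0,2.6]]]'
python3 - <<'E'
from h import *
s=robot.read_state();print(s["tool_pos"],s["t"])
p=robot.read_camera("wrist");save(p,"w8.png")
for n,z in(("forceps",.02),("wide_inside",.02)):
  for d in robot.pinpoint(p,n)[:1]: print(n,round(d["confidence"],2),np.round(d["point"]),onz(p,d["point"],z).round(4))
p=robot.read_camera("top")
for d in robot.pinpoint(p,"narrow_front")[:1]: print(onz(p,d["point"],.04).round(4))
E
```

```text
t: 15.35
tool_pos: [0.53, 0.159, 0.0265]
orientation: [-2.915, -1.17, 0.0]
force: [0.4, -0.3, -0.2]
opening: 0.0163
t: 15.77
tool_pos: [0.5301, 0.1591, 0.0267]
orientation: [2.915, 1.171, 0.0]
force: [0.2, 0.7, 0.2]
opening: 0.0258
t: 16.18
tool_pos: [0.5352, 0.1602, 0.1572]
orientation: [2.913, 1.17, 0.022]
force: [0.7, 0.6, 2.0]
opening: 0.0263
[0.53522745 0.16018275 0.15721357] 16.1833
forceps 0.57 [280. 206.] [0.5325 0.1569 0.02  ]
wide_inside 0.65 [278. 199.] [0.536  0.1637 0.02  ]
[ 0.5258 -0.1592  0.04  ]
```

View pics/w8.png

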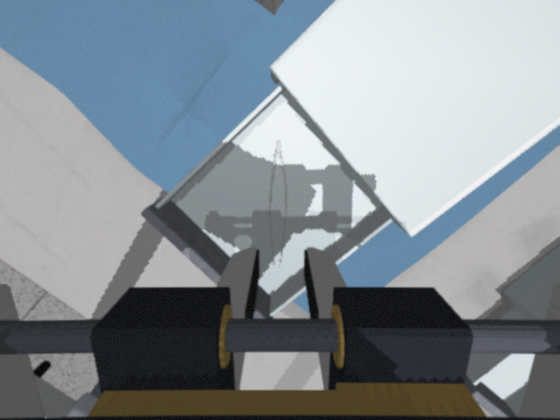

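```bash
python3 -m jog '[[[0,0,-7,0,0,0,0],[0,0,-7,0,0,0,0],[0,0,-7,0,0,0,0],[0,0,-7,0,0,0,0],[0,0,-7,0,0,0,0]]]' && python3 -m jog '[[[0,0,-7,0,0,0,0],[0,0,0,0,-3.5,0,0],[0,0,0,0,-3.5,0,0],[0,0,0,0,-3.5,0,0],[0,0,0,0,-3,0,0]]]' && python3 -m jog '[[[0,0,0,0,0,3.5,0],[0,0,0,0,0,3.5,0],[0,0,0,0,0,3.4,0],[0,0,0,0,0,0,0],[0,0,0,0,0,0,0]]]' && python3 -m jog '[[[0,0,0,0,0,0,0],[0,0,0,0,0,0,0]]]'
```

```text
t: 16.85
tool_pos: [0.5287, 0.1588, 0.1444]
orientation: [-2.421, -1.999, 0.005]
force: [-0.1, -0.6, 0.1]
opening: 0.0013
t: 17.27
tool_pos: [0.3922, 0.1686, 0.144]
orientation: [-2.301, -2.136, 0.007]
force: [-1.0, 0.0, 0.4]
opening: 0.0005
t: 17.68
tool_pos: [0.3923, 0.1682, 0.0401]
orientation: [-2.3, -2.135, 0.011]
force: [1.1, -0.5, 1.1]
opening: 0.0007
t: 17.85
tool_pos: [0.397, 0.1695, 0.0446]
orientation: [2.302, 2.137, 0.004]
force: [1.6, -0.4, -0.9]
opening: 0.0009
```

```bash
python3 -m jog '[[[0,0,0,0,1,0,0],[0,0,0,0,1.7,0,0],[0,0,0,0,1.7,0,0],[0,0,0,0,1.7,0,0],[0,0,0,0,1.7,0,0]]]' && python3 -m jog '[[[0,0,0,0,1.7,0,0],[0,0,0,0,1.7,0,0],[0,0,0,0,1.7,0,0],[0,0,0,0,1.7,0,0],[0,0,0,0,1.5,0,0]]]' && python3 -m jog '[[[0,0,0,0,1,0,0],[0,0,0,0,0.8,0,0],[0,0,0,0,0.5,0,0],[0,0,0,0,0.3,0,0],[0,0,0,0,0,0,0]]]'
```

```text
t: 18.27
tool_pos: [0.4753, 0.1637, 0.0448]
orientation: [2.302, 2.137, 0.004]
force: [-2.6, 2.3, 1.6]
opening: 0.0004
t: 18.68
tool_pos: [0.5576, 0.1576, 0.0447]
orientation: [-2.302, -2.137, -0.002]
force: [-5.3, 1.6, 3.7]
opening: 0.0005
t: 19.1
tool_pos: [0.5834, 0.1557, 0.0447]
orientation: [2.302, 2.137, 0.003]
force: [-3.2, 1.6, 2.3]
opening: 0.0002
```

```bash
python3 -m jog '[[[0,0,0,0,0.4,0,0],[0,0,0,0,0.3,0,0],[0,0,0,0,0.2,0,0],[0,0,0,0,0,0,0]]]'
```

```text
t: 19.43
tool_pos: [0.5903, 0.1551, 0.0443]
orientation: [-2.301, -2.137, 0.001]
force: [-11.0, 1.6, 9.9]
opening: 0.0002
```

```bash
python3 -m jog '[[[0,0,0,0,-2.5,0,0],[0,0,0,0,-4,0,0],[0,0,0,0,-4,0,0],[0,0,0,0,-1.5,-1,0],[0,0,0,-3.9,0.3,-3,0]]]' && python3 -m jog '[[[0,0,0,-3.9,0.3,0,0],[0,0,0,-3.9,0.3,0,0],[0,0,0,-3.9,0.3,0,0],[0,0,0,-3.9,0.3,0,0],[0,0,0,-3.9,0.3,0,0]]]' && python3 -m jog '[[[0,0,0,-3.9,0.3,0,0],[0,0,0,-3.9,0.3,0,0],[0,0,-6.5,0,0,0,0],[0,0,0,0,0,3.9,0],[0,0,0,0,0,0,0]]]' && python3 -m jog '[[[0,0,0,0,0,0,0],[0,0,0,0,0,0,0]]]'
python3 - <<'E'
from h import *
s=robot.read_state();print(s["tool_pos"],s["t"])
for c in("wrist","side"):
  p=robot.read_camera(c)
  for n,z in(("narrow_front",.04),("wide_front",.04)):
    for d in robot.pinpoint(p,n)[:1]: print(c,n,round(d["confidence"],2),onz(p,d["point"],z).round(4))
save(p,"s9.png")
E
```

```text
t: 19.85
tool_pos: [0.4653, 0.1337, 0.0751]
orientation: [-2.293, -2.139, 0.007]
force: [0.0, -0.8, 0.5]
opening: 0.0004
t: 20.27
tool_pos: [0.4728, -0.0674, 0.0799]
orientation: [2.3, 2.136, 0.003]
force: [0.4, 0.4, 0.3]
opening: 0.0006
t: 20.68
tool_pos: [0.4698, -0.1438, 0.0355]
orientation: [-2.177, -2.26, 0.002]
force: [-1.8, 0.1, -2.0]
opening: 0.0009
t: 20.85
tool_pos: [0.4727, -0.1435, 0.0404]
orientation: [2.177, 2.264, 0.0]
force: [-0.5, -0.3, 0.5]
opening: 0.0001
[ 0.47265946 -0.14348297  0.04037961] 20.85
wrist narrow_front 0.75 [ 0.5326 -0.1643  0.04  ]
side narrow_front 0.87 [ 0.5309 -0.1698  0.04  ]
```

```bash
python3 -m jog '[[[0,0,0,-1.8,1,0,0],[0,0,0,0,1.7,0,0],[0,0,0,0,1.7,0,0],[0,0,0,0,1.7,0,0],[0,0,0,0,1.7,0,0]]]' && python3 -m jog '[[[0,0,0,0,1.7,0,0],[0,0,0,0,1.2,0,0],[0,0,0,0,0.8,0,0],[0,0,0,0,0.5,0,0],[0,0,0,0,0.3,0,0]]]' && python3 -m jog '[[[0,0,0,0,0.4,0,0],[0,0,0,0,0.3,0,0],[0,0,0,0,0,0,0]]]'
```

```text
t: 21.57
tool_pos: [0.5513, -0.1586, 0.0394]
orientation: [2.177, 2.265, -0.001]
force: [-4.3, -1.7, 3.3]
opening: 0.0006
t: 21.98
tool_pos: [0.5957, -0.1565, 0.0392]
orientation: [-2.177, -2.265, 0.001]
force: [-5.1, -1.2, 4.7]
opening: 0.0003
t: 22.23
tool_pos: [0.6023, -0.1562, 0.0391]
orientation: [-2.177, -2.264, 0.001]
force: [-3.9, 0.1, 2.3]
opening: 0.0002
```

```bash
python3 -m jog '[[[0,0,0,0,0.4,0,0],[0,0,0,0,0.4,0,0],[0,0,0,0,0,0,0]]]' && python3 -m jog '[[[0,0,0,0,0.4,0,0],[0,0,0,0,0.2,0,0],[0,0,0,0,0,0,0]]]'
```

```text
t: 22.48
tool_pos: [0.6106, -0.1558, 0.0391]
orientation: [-2.177, -2.265, -0.0]
force: [-1.7, -0.5, 1.5]
opening: 0.0002
t: 22.73
tool_pos: [0.6164, -0.1556, 0.0389]
orientation: [-2.177, -2.264, 0.0]
force: [-3.7, 0.9, 2.8]
opening: 0.0003
```

```bash
python3 -m jog '[[[0,0,0,0,0.3,0,0],[0,0,0,0,0.2,0,0],[0,0,0,0,0,0,0]]]'; python3 -m jog '[[[0,0,0,0,0.2,0,0],[0,0,0,0,0.1,0,0],[0,0,0,0,0,0,0]]]'
```

```text
t: 22.98
tool_pos: [0.6168, -0.1556, 0.0388]
orientation: [-2.172, -2.259, 0.01]
force: [-30.3, 2.3, 22.2]
opening: 0.0004
t: 23.23
tool_pos: [0.6167, -0.1556, 0.0389]
orientation: [-2.169, -2.255, 0.016]
force: [-47.8, 2.0, 33.8]
opening: 0.0003
```

```bash
python3 -m jog '[[[0,0,0,0,-2.5,0,0],[0,0,0,0,-4,0,0],[0,0,0,0,-4,0,0],[0,0,0,0,-3,0,0],[0,0,0,0,0,-4,0]]]' && python3 -m jog '[[[0,0,0,0,-3,-4,0],[0,0,0,0,-3,-4,0],[0,0,0,0,0,-4,0],[0,0,0,0,0,0,0],[0,0,0,0,0,0,0]]]' && python3 -m jog '[[[0,0,0,0,0,0,0],[0,0,0,0,0,0,0],[0,0,0,0,0,0,0],[0,0,0,0,0,0,0],[0,0,0,0,0,0,0]]]'
python3 - <<'E'
from h import *
for c in("top","side"):
  p=robot.read_camera(c);save(p,c+"10.png")
  for n,z in(("narrow_front",.04),("wide_front",.04),("wide_unit",0),("narrow_unit",0),("thermometer",0),("needle_carton",0),("spray_bottle",0),("pouch_c",.075)):
    for d in robot.pinpoint(p,n)[:1]: print(c,n,round(d["confidence"],2),onz(p,d["point"],z).round(3))
E
```

```text
t: 23.65
tool_pos: [0.4728, -0.1549, 0.0645]
orientation: [-2.16, -2.244, 0.016]
force: [-1.7, 0.6, -3.8]
opening: 0.0004
t: 24.07
tool_pos: [0.4419, -0.1638, 0.1893]
orientation: [2.172, 2.259, 0.005]
force: [-0.1, 0.3, -0.8]
opening: 0.0005
t: 24.48
tool_pos: [0.4394, -0.1624, 0.1845]
orientation: [-2.176, -2.263, 0.001]
force: [-0.4, 0.4, 0.4]
opening: 0.0005
top narrow_front 0.75 [ 0.622 -0.153  0.04 ]
top wide_front 0.63 [0.598 0.16  0.04 ]
top wide_unit 0.66 [0.691 0.149 0.   ]
top narrow_unit 0.56 [ 0.742 -0.159  0.   ]
top needle_carton 0.96 [0.687 0.339 0.   ]
top spray_bottle 0.95 [ 0.688 -0.336  0.   ]
top pouch_c 0.84 [ 0.749 -0.162  0.075]
side narrow_front 0.76 [ 0.626 -0.155  0.04 ]
side wide_front 0.63 [0.6   0.151 0.04 ]
side wide_unit 0.79 [0.676 0.127 0.   ]
side narrow_unit 0.6 [ 0.719 -0.165  0.   ]
side thermometer 0.84 [ 0.495 -0.392  0.   ]
side spray_bottle 0.65 [ 0.7   -0.327  0.   ]
side pouch_c 0.88 [ 0.756 -0.164  0.075]
```

View pics/side10.png

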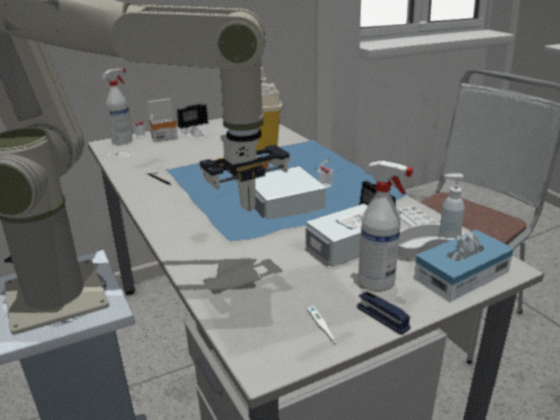

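Side view: the narrow front at (318,242) and the wide unit at (287,193) are both flush, and the arm hangs free. I'm handing the job in.

```bash
python3 -c "
from plant import robot
print(robot.close_job())"
```

```text
the job is handed in; nothing more can be done
None
```

The job is handed in at about 24.5 s of the 72 s allowed. The forceps are in the wide drawer, and both drawers are pushed shut and look latched.

- **Wide drawer:** I pushed the shut front in and it sprang to about 0.06 m. I then pinched its top edge and drew it fully out. The forceps went in diagonally on the drawer floor, about 5 mm from its centre in the picture taken after release. I pushed the drawer back to its stop and let go.
- **Narrow drawer:** I pushed it to its stop and let go. The last push there was harder than needed, about 48 N back and 34 N up on the wrist, against the 120 N wrist limit. Only the fingertips were meant to touch; the 40 N limit applies to the arm and gripper body.

**Last checks:**
- **Fronts:** the wide front measured x = 0.598–0.600 m, against 0.596 m when it was latched at the start. The narrow front measured 0.622–0.626 m, about 10 mm out from its stop, as expected when latched.
- **Objects to leave alone:** the carton, spray bottle, thermometer and pouch all measured within about 1 cm of their first positions. The carton was only found in the top picture and the thermometer only in the side one.
- **Not seen:** the forceps could not be checked again once the drawer was shut.
- **Disagreement:** estimates of the unit origins differed between cameras by up to about 2 cm, but both cameras agreed that both drawers are shut.

I viewed 10 pictures, the full budget.

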